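# Close a two-part bowl mould and hook it tight

## Robot

A 6-joint arm with a two-finger parallel gripper is mounted at the origin on a cart in front of the work surface, level with it; the furniture and walls round the work are solid. World frame = base frame: x ahead of the robot, y to its left, z up, the work surface at z = 0. Lengths are in m, angles in degrees, forces in N, time in s.
With the tool pointing down it reaches from about 0.35 to 0.975 m from the base axis. Payload 7.1 kg.
Tool frame: the origin (TCP) lies between the finger pads; the fingertips stand 8 mm ahead of it and the grasp point (between the pads) lies 11 mm behind it; z points along the fingers, y is the direction in which the jaws open and shut (so a half turn about z gives the same grasp; the last joint's range is limited). The gripper opens to 88 mm and grips with 3 to 60 N. Pads are 20 mm wide; open, the fingers measure 115 mm over their backs; the gripper's body (75 mm by 178 mm) begins 61 mm behind the grasp point.
Start: joints at [-1.089, 24.242, 93.386, -0, 62.372, -1.089], TCP at [0.625, 0, 0.231] pointing down, gripper open.
Joint ranges: [-172.04, 172.04], [-51.8, 120.97], [4.93, 147.93], [-75.15, 255.16], [6.16, 154.13], [-145.62, 145.62]. Speed limits (degrees/s): [136.94, 136.94, 172.46, 180, 180, 180].

## Interface

Orientations are given as [roll, pitch, yaw] about the fixed x, y, z axes, in that order (R = Rz(yaw) Ry(pitch) Rx(roll)).
In Python, from bench import bot, camera gives the robot as it stands.
- The arm moves only by the tool play_rows, never from a script. Its argument "steps" is a list of rows, each a list of 3 entries, a list of its own where there are three numbers: the shift along the tool's x, y, z as a fraction of full scale, then the turn, a rotation vector about the tool's x, y, z as a fraction of full scale, then the closure, from -1 (fully open) to 1 (shut). A call has 1 to 12 rows; each row is the pose to reach, as a shift and turn from the pose commanded when the call began, along the tool's axes at that moment; what a row does not reach only later rows make up. Full scale, the value 1, is 0.25 m for a shift and 2 rad for a turn. A row lasts 1/8 s, in which the tool goes at most 62.5 mm and 10.7 degrees, less where a joint would pass 70% of its speed; a pose out of reach is approached as far as the arm can. A call with a number of a shift or a turn outside -1 to 1 is refused whole. A call with a gripper value outside its range is refused whole. The fingers move at their own pace and stop on an object; the grip force is fixed at half the most. Time passes only in rows, so rows that repeat a pose let the fingers close. It gives the time, the measured TCP pose, the force and the opening at its end, in the units of the state.
- bot.observe(): the state, without advancing time (a new reading comes with each control period).
- camera(name): name is "scene" or "side" or "wrist"; returns a dict with "color" (384x512x3 uint8, red, green, blue), "fx", "fy", "cx", "cy" (pixels), "dist_coeffs" ([k1, k2, p1, p2, k3] as OpenCV has them; the pictures are not rectified), "R" (3x3) and "t" (3): a world point X has camera coordinates R X + t. Camera axes: x right, y down, z forward; pixel columns grow to the right and rows downward; lengths in m; the calibration is good to about 2 mm. A picture is of the moment at which its call begins. There is no depth.
- bot.sign_off(): hands the job in, once; it reports no verdict.
The state is a dict: "time_s": time; "joint_positions": joint angles; "qvel": joint speeds; "effort": joint torques, N m; "tcp_pos": TCP position; "tcp_rot": TCP orientation; "wrist_force": force on the tool from outside, world axes, zero at the start; "moment": the same for the moment, N m; "finger_gap": finger opening in m.
Only numpy, scipy, OpenCV 4.12 (cv2) and the standard library are available. Lean on these libraries where they do the work, as an engineer would, in place of code of your own. Each camera call takes 0.05 s, during which the arm holds its last target. There are 200 camera calls.

## Task

Close the plaster bowl mould on its board, ready for casting: with the fingertips push the loose half along the board, square against the long wooden fence and up to the fixed half until the keys seat and the two faces meet. Then push the red-handled swing hook round until its toe sits tight behind the loose half, and leave everything standing so with the hand clear. Only push: the loose half must stay flat on the board, never lifted or tipped, and the things standing round the board stay where they are.

Things in the scene. Friction and masses are not known exactly. Their poses are not given: they have to be found in the camera images.
- mould_board: Plywood mould board, 182 x 277 x 12 mm, fixed on the bench (top 12 mm above it); it carries fence, fixed half and hook. Origin: at bench level under the middle of the shut mould, in the parting plane; +x to the fence (away from the robot at yaw 0), +y to the fixed half. Board: x -100 to +82, y -186 to +91 mm.
- fence_face (a point): Middle of the inner face of the fence, a pale wooden batten along the board's y, 273 mm long, 20 mm wide, 30 mm high above the board; the inner face is at x = +61 mm in the mould board's frame.
- fixed_face (a point): Middle of the parting face of the fixed plaster half, 34 mm above the bench, at x = 0, y = 0 of the mould board. This half fills x -60 to +60, y 0 to +62 mm there, 44 mm high, backed by an end stop. The face looks to the board's -y; two round domed keys, 13 mm across and 4 mm high, stand on it at x = +-46.5 mm.
- loose_half: Plaster half, 120 (x) x 62 (y) x 44 mm (z), 0.4 to 0.63 kg, lying on the board. Origin: centre of its underside. Its +y face is the parting face: half-round cavity (radius 34 mm, open on top) and two 15 mm sockets for the keys; back (-y) and ends are flat. Push low, or it tips. Shut: x 0, y -31, z 12 mm in the board's frame, same yaw. Starts 45 to 80 mm short, 10 to 30 mm off the fence, yaw up to 0.2 off.
- hook_pivot (a point): Pivot of the swing hook, 34 mm above the bench, at x = -78, y = +30 mm of the mould board; a wooden block, 34 x 40 mm, 24 mm high above the bench, stands under it.
- swing_hook (a joint): Hook angle, rad, 0 to 1.5, growing as it opens: the dark steel bar points from the pivot along (-sin, -cos) of it in the board's x, y (at 0 along -y). Starts at 0.85 to 1.15; stiff (0.3 N m), stays where left. The toe gets behind the half from 0.35 down if the mould faces are under 8 mm apart, draws them together, and is tight on the half's back at about 0.08; over 0.11 is still slack.
- hook_bar (a point): Point in the middle of the hook's bar, 80 mm from the pivot, 34 mm above the bench; moves with it. The bar is 8 mm thick, 98 mm long, 26 to 42 mm above the bench; past its end follows a red handle, 58 mm long, 13 to 17 mm thick, bent 0.25 rad away from the toe. To shut the hook push the bar's flat side that looks away from the toe.
- hook_toe (a point): Tip of the hook's toe, on its inner face (89.5 mm from the pivot along the bar, 44 mm to the side). The toe is 8 mm thick and turns off square from the bar's end, to the board's +x when shut.
- bisque_cup: Bystander: unglazed pinkish clay cup, 71 mm across, 77 mm high, origin under its centre.
- trimmer_green: Bystander: trimming tool with a green handle, 186 (x) x 34 x 15 mm, lying on the bench, origin under its middle.
- rib_wood: Bystander: oval wooden rib, 68 x 90 x 8 mm, lying flat, origin under its middle.
- stain_jar_2: Bystander: small orange-brown jar with a pale cap, 62 mm across, 68 mm high, origin under its centre.
- test_bowl_a: Bystander: small green bowl, 84 mm across, 39 mm high, origin under its centre.
- test_tile_2: Bystander: orange glaze test tile, 61 x 43 x 9 mm, lying flat, origin under its middle.
Mind the look-alikes: they are no part of the job. Leave any yellow look-alike of the loose_half alone.

How it is judged:
By the outcome, as a careful person would: the job done as asked, in the order asked, and still so for the second after the job is handed in, with the robot touching nothing.
It also fails if it takes over 67 s, if anything falls off the work surface, if the arm or the gripper's body presses on something with over 40 N, if the wrist force passes 120 N, or if a joint passes its speed limit or range.

## Working session

There is one attempt and no reset: what is moved stays moved. The work goes in short steps, Python scripts to look and compute and a tool call to move; the robot and the scene stay as the last step left them, time stands still between calls to the robot, and variables do not carry over. Pictures are saved under pics/ and viewed, about 8 in all and at most 12, crops included, and the job is handed in when it is done.

Besides the shell and the picture viewer there is one more tool, called after "Request:" by a JSON object that holds its "method" and its "body", one argument or row to a line. play_rows: Moves the arm, as the interface text tells. Shift numbers are shares of 0.25 m and turn numbers shares of 2 rad, none past 1 either way. Its arguments: {"type":"object","properties":{"steps":{"type":"array","items":{"type":"array"}}},"required":["steps"]}

```bash
ls; mkdir -p pics; python3 - <<'E'
from bench import bot,camera
import cv2
print(bot.observe())
for n in ("scene","side"):
    c=camera(n); cv2.imwrite(f"pics/{n}0.png",cv2.resize(c["color"][:,:,::-1],None,fx=1.5,fy=1.5)); print(n,c["fx"],c["R"],c["t"],c["dist_coeffs"])
E
```

```text
pics
{'time_s': 0.0, 'joint_positions': array([-1.08955975e+00,  2.42841175e+01,  9.34309012e+01,  1.13505021e-03,
        6.23712720e+01, -1.08817842e+00]), 'qvel': array([-0.01885151, -0.03357325,  0.04192311, -0.08419127,  0.04475102,
       -0.05090983]), 'effort': array([ 1.28069914e-03, -5.44622147e+01, -2.73670936e+01,  6.42951974e-02,
        2.27214623e-02, -1.51321510e-04]), 'tcp_pos': array([6.24465692e-01, 3.09230099e-05, 2.29908743e-01]), 'tcp_rot': array([-1.79913744e+02, -2.64340707e-03,  8.99980896e+01]), 'wrist_force': array([-0.14899269, -0.01683094,  0.58219661]), 'moment': array([ 0.00835367, -0.02640696,  0.00357604]), 'finger_gap': 0.08794519124057584}
scene 389.65835330592955 [[ 0.80473439 -0.59360362  0.00610728]
 [-0.39168552 -0.5386733  -0.74593131]
 [ 0.44607736  0.59788445 -0.66599488]] [-0.46955683  0.20273193  0.98792909] [-0.11920473  0.          0.          0.          0.        ]
side 422.3090900109095 [[-0.91457869 -0.40434251  0.0072766 ]
 [-0.17751977  0.38523338 -0.90558377]
 [ 0.36336283 -0.82951936 -0.42410503]] [0.47925222 0.15611412 0.95041838] [-0.09636901  0.          0.          0.          0.        ]
```

View pics/scene0.png

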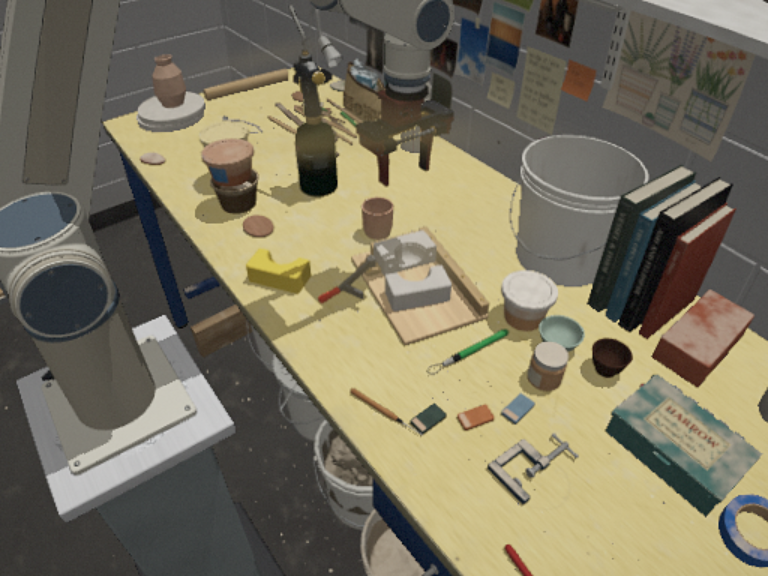

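View pics/side0.png

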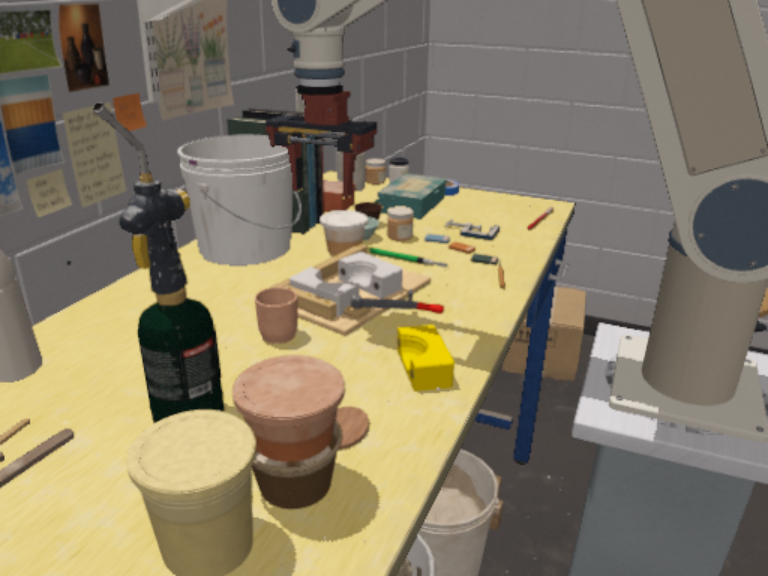

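The board is at scene px about (420,285). Two things could be the loose half: the pale one on the board at (418,285), and a yellow look-alike on the bench at (280,270). I choose the pale one, and check it in one crop of each view.

```bash
cat > h.py <<'E'
import numpy as np,cv2,pickle
from bench import bot,camera
def K(c): return np.array([[c["fx"],0,c["cx"]],[0,c["fy"],c["cy"]],[0,0,1.]]),np.array(c["dist_coeffs"],float)
def unproj(c,uv,z):
    k,d=K(c); R=np.array(c["R"]);t=np.array(c["t"])
    p=cv2.undistortPoints(np.array(uv,float).reshape(-1,1,2),k,d).reshape(-1,2)
    r=np.c_[p,np.ones(len(p))]@R; o=-R.T@t
    return o+r*((np.broadcast_to(z,len(p))-o[2])/r[:,2])[:,None]
def proj(c,X):
    k,d=K(c); return cv2.projectPoints(np.array(X,float).reshape(-1,1,3),cv2.Rodrigues(np.array(c["R"]))[0],np.array(c["t"],float),k,d)[0].reshape(-1,2)
def snap(n,name,x0,y0,w,h,s):
    c=camera(n); pickle.dump(c,open(f"{name}.pkl","wb")); im=c["color"][y0:y0+h,x0:x0+w,::-1]
    return c,cv2.resize(im,None,fx=s,fy=s,interpolation=cv2.INTER_CUBIC)
E
python3 - <<'E'
from h import *
c,a=snap("scene","sc0",205,145,130,95,6); cv2.imwrite("pics/sc1.png",a)
c,a=snap("side","sd0",180,160,130,65,6); cv2.imwrite("pics/sd1.png",a)
E
```

```text
(no output)
```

View pics/sc1.png

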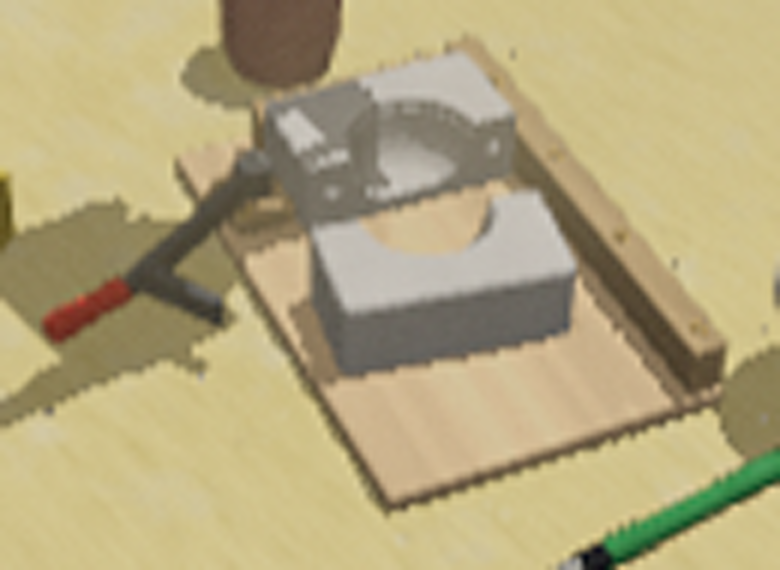

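View pics/sd1.png

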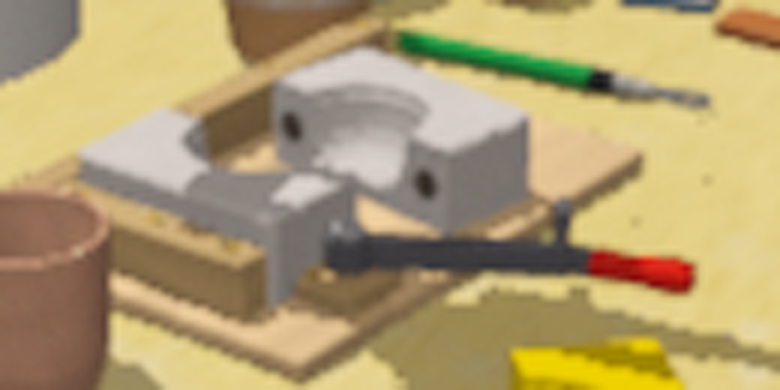

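```bash
cat > fit.py <<'E'
from h import *
from scipy.optimize import least_squares
sc=pickle.load(open("sc0.pkl","rb"));sd=pickle.load(open("sd0.pkl","rb"))
def px(p,o): p=np.array(p,float); return (p+.5)/6-.5+np.array(o)
S=lambda *p: px(p,(205,145)); D=lambda *p: px(p,(180,160))
def T(q,P): a=q[2];P=np.array(P,float)/1000; return np.c_[q[0]+P[:,0]*np.cos(a)-P[:,1]*np.sin(a),q[1]+P[:,0]*np.sin(a)+P[:,1]*np.cos(a),P[:,2]]
def fit(obs,q0):
    f=lambda q:np.concatenate([(proj(c,T(q,[P]))[0]-uv) for c,P,uv in obs])
    r=least_squares(f,q0,loss="soft_l1"); return r.x,r.fun.reshape(-1,2).round(1)
if __name__=="__main__":
    b=[(sc,(-100,-186,12),S(390,500)),(sc,(82,-186,12),S(718,393)),(sc,(-100,91,12),S(178,160)),(sc,(61,-184,42),S(690,355)),(sc,(60,0,56),S(513,115)),
       (sd,(-100,-186,12),D(641,155)),(sd,(-100,91,12),D(300,376)),(sd,(-60,62,56),D(267,217)),(sd,(-60,0,56),D(350,180)),(sd,(60,62,56),D(80,158))]
    B,r=fit(b,[.6,.0,0]); print("board",B,r.tolist())
    l=[(sc,(-60,-31,56),S(350,312)),(sc,(60,-31,56),S(574,270)),(sc,(-60,31,56),S(313,228)),(sc,(60,31,56),S(538,192)),(sc,(-60,-31,12),S(345,372)),(sc,(60,-31,12),S(570,328)),
       (sd,(60,31,56),D(276,90)),(sd,(-60,31,56),D(449,150)),(sd,(-60,-31,56),D(527,118)),(sd,(60,-31,56),D(370,48)),(sd,(-60,31,12),D(447,228)),(sd,(-60,-31,12),D(525,195))]
    L,r=fit(l,B); print("loose",L,r.tolist())
    a=B[2];d=L[:2]-B[:2];print("loose in board",1000*(d@[np.cos(a),np.sin(a)]),1000*(d@[-np.sin(a),np.cos(a)]),L[2]-a)
    print("pivot",T(B,[(-78,30,42)]))
    for n,c,u in(("sc bar end",sc,S(137,280)),("sc handle",sc,S(52,328)),("sc toe",sc,S(218,305)),("sd bar end",sd,D(590,250)),("sd handle end",sd,D(688,268))): 
        w=unproj(c,[u],.042)[0]; d=w[:2]-B[:2]; x,y=1000*(d@[np.cos(a),np.sin(a)]),1000*(d@[-np.sin(a),np.cos(a)]); print(n,w,x,y,"ang",np.arctan2(-(x+78),-(y-30)))
E
python3 fit.py
```

```text
board [ 0.62265493 -0.03421698 -0.23730531] [[-1.5, -0.9], [0.7, -0.9], [-0.8, -2.3], [-0.0, -0.4], [0.7, -1.1], [1.9, -1.0], [0.0, -2.7], [0.7, 0.2], [1.7, -1.5], [-1.0, -1.8]]
loose [ 0.58238004 -0.11010405 -0.3739425 ] [[-1.1, -0.8], [1.2, -0.9], [-0.5, -0.6], [0.3, -1.1], [-0.5, 0.2], [0.7, 0.4], [-0.1, -2.4], [-0.2, -0.2], [2.1, -1.1], [-0.6, -0.8], [-0.0, 1.0], [2.0, -0.1]]
loose in board -21.306325866509116 -83.22832479377422 -0.1366371968646596
pivot [[0.55389341 0.01327884 0.042     ]]
sc bar end [ 0.45435769 -0.02995735  0.042     ] -164.58207966142797 -35.42378559323874 ang 0.9237034447365275
sc handle [ 0.40259403 -0.0346425   0.042     ] -213.79365578345477 -52.14645327211288 ang 1.0267554123284965
sc toe [ 0.47621282 -0.06810815  0.042     ] -134.3707820167948 -67.36760474825158 ang 0.5247962599325069
sd bar end [ 0.45092375 -0.01522601  0.042     ] -171.38289128769728 -21.912550845703397 ang 1.0634264598715697
sd handle end [ 0.40627503 -0.01667632  0.042     ] -214.43938090820217 -33.81842929669937 ang 1.1332864993856084
```

The scene crop shows the pale half with its cavity and sockets facing the fixed half. Its top corners are at crop (350,312), (574,270), (313,228) and (538,192). The hook stands open with its red handle at (80,310), and the side crop agrees. I'll take one wrist look to refine.

```bash
python3 - <<'E'
from h import *
c,a=snap("wrist","wr0",0,0,512,384,1.5); cv2.imwrite("pics/wr0.png",a); print(c["fx"],np.array(c["R"]).round(3),-np.array(c["R"]).T@c["t"])
E
```

```text
284.97699758512243 [[ 1.    -0.     0.   ]
 [-0.    -0.958  0.288]
 [ 0.    -0.288 -0.958]] [0.62496201 0.08027715 0.38398642]
```

View pics/wr0.png

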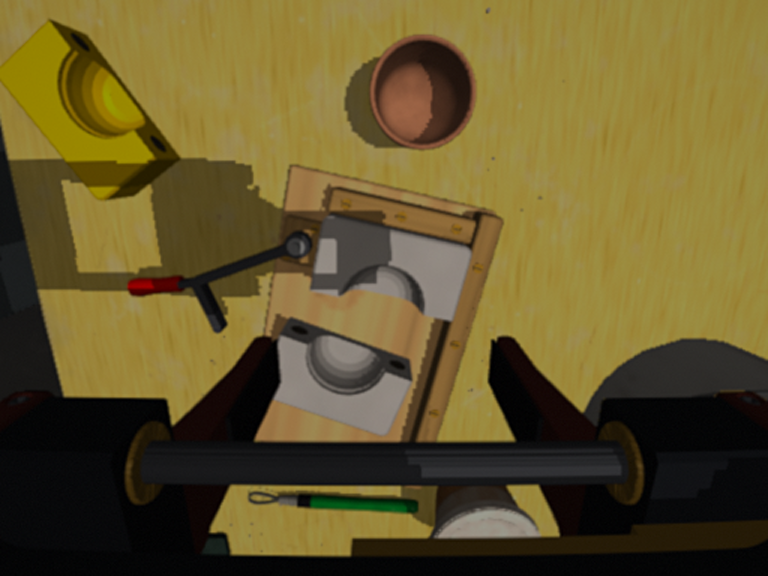

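```bash
cat > fit2.py <<'E'
from fit import *
w=pickle.load(open("wr0.pkl","rb")); W=lambda x,y:(np.array([x,y])+.5)/1.5-.5
b=[(w,(-100,91,12),W(291,166)),(w,(-60,62,56),W(328,215)),(w,(60,62,56),W(472,247)),(w,(60,0,56),W(455,320)),(w,(-60,0,56),W(312,290)),(w,(-78,30,42),W(298,244))]
B,r=fit(b,[.6,0,0]);print(B,r.tolist())
l=[(w,(-60,31,12),W(287,318)),(w,(60,31,12),W(412,362)),(w,(-60,31,56),W(280,342)),(w,(60,31,56),W(410,381)),(w,(60,-31,56),W(390,434)),(w,(-60,-31,56),W(277,400))]
L,r=fit(l,B);print(L,r.tolist())
a=B[2];d=L[:2]-B[:2];print("loose in board",1000*(d@[np.cos(a),np.sin(a)]),1000*(d@[-np.sin(a),np.cos(a)]),L[2]-a)
p=unproj(w,[W(298,244),W(188,285),W(135,287)],.042);print(p);d=p[1]-p[0];print("hook", np.arctan2(-(d[:2]@[np.cos(a),np.sin(a)]),-(d[:2]@[-np.sin(a),np.cos(a)])),np.linalg.norm(d))
E
python3 fit2.py
```

```text
[ 0.62524213 -0.03080571 -0.21543645] [[-0.1, -1.4], [-2.2, -0.5], [3.0, 0.2], [0.5, 0.2], [-0.6, 0.2], [0.1, 1.5]]
[ 0.58420148 -0.10876757 -0.33429482] [[2.0, 1.3], [-0.5, -2.3], [-0.7, -2.3], [2.9, 0.0], [0.2, 3.4], [-10.8, 0.3]]
loose in board -23.42571927779507 -84.9330494782694 -0.11885836902701785
[[ 0.55538556  0.01704763  0.042     ]
 [ 0.46064419 -0.01743114  0.042     ]
 [ 0.41478495 -0.01913984  0.042     ]]
hook 1.006333869055886 0.1008201936074139
```

Request:
{"method": "play_rows", "body": {
  "steps": [
    [[-0.2, -0.1, 0.1], [0, 0, 0.1125], -0.36],
    [[-0.45, -0.2, 0.25], [0, 0, 0.1125], -0.36],
    [[-0.676, -0.22, 0.4], [0, 0, 0.1125], -0.36],
    [[-0.676, -0.22, 0.4], [0, 0, 0.1125], -0.36],
    [[-0.676, -0.22, 0.6], [0, 0, 0.1125], -0.36],
    [[-0.676, -0.22, 0.816], [0, 0, 0.1125], -0.36],
    [[-0.676, -0.22, 0.816], [0, 0, 0.1125], -0.36],
    [[-0.676, -0.22, 0.816], [0, 0, 0.1125], -0.36]
  ]
}}

```text
time_s: 1.25
tcp_pos: [0.5706, -0.1685, 0.0274]
tcp_rot: [180.0, -0.0, 77.1]
wrist_force: [0.5, 0.0, 0.0]
finger_gap: 0.0598
```

Request:
{"method": "play_rows", "body": {
  "steps": [
    [[0.02, 0, 0], [0, 0, 0], -0.36],
    [[0.04, 0, 0], [0, 0, 0], -0.36],
    [[0.06, 0, 0], [0, 0, 0], -0.36],
    [[0.08, 0, 0], [0, 0, 0], -0.36],
    [[0.1, 0, 0], [0, 0, 0], -0.36],
    [[0.12, 0, 0], [0, 0, 0], -0.36],
    [[0.14, 0, 0], [0, 0, 0], -0.36],
    [[0.16, 0, 0], [0, 0, 0], -0.36],
    [[0.18, 0, 0], [0, 0, 0], -0.36],
    [[0.19, 0, 0], [0, 0, 0], -0.36],
    [[0.19, 0, 0], [0, 0, 0], -0.36]
  ]
}}

```text
time_s: 2.62
tcp_pos: [0.5811, -0.1231, 0.0273]
tcp_rot: [179.9, 0.0, 77.1]
wrist_force: [-0.3, -4.2, 3.8]
finger_gap: 0.0599
```

```bash
python3 - <<'E'
from h import *
print(bot.observe()["wrist_force"])
c,a=snap("wrist","wr1",100,60,280,260,2.3); cv2.imwrite("pics/wr1.png",a)
E
```

```text
[-0.30706428 -4.20563532  3.7535761 ]
```

View pics/wr1.png

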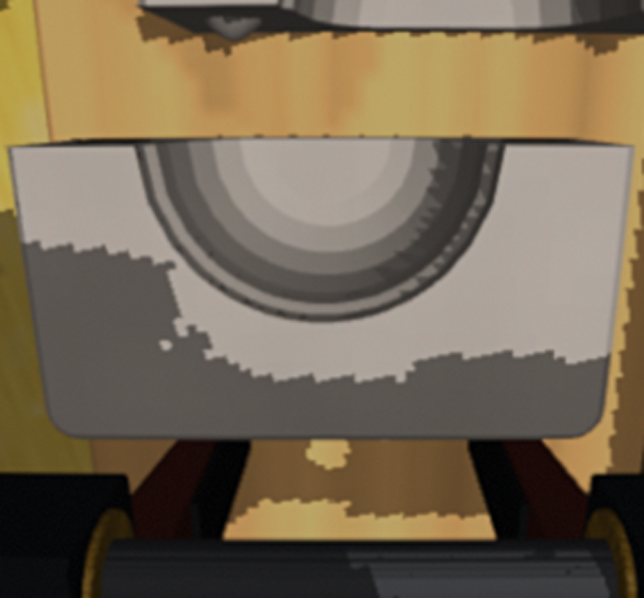

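The loose half now sits square on both fingers. Its top front corners are at crop (10,148) and (632,148), and the board's left edge runs from (40,30) to (92,470).

```bash
python3 - <<'E'
from h import *
w=pickle.load(open("wr1.pkl","rb")); f=lambda L:[((x+.5)/2.3-.5+100,(y+.5)/2.3-.5+60) for x,y in L]
p=unproj(w,f([(10,148),(632,148),(52,437),(603,437)]),.056);print(p.round(4))
d=p[1]-p[0];print("yaw front",np.arctan2(d[1],d[0]),np.linalg.norm(d)); print("center",p.mean(0))
q=unproj(w,f([(40,30),(92,470)]),.012);d=q[0]-q[1];print("board yaw",np.arctan2(-d[0],d[1]),q)
q=unproj(w,f([(170,38),(600,40)]),.012);d=q[1]-q[0];print("fixed bottom edge",q,np.arctan2(d[1],d[0]))
E
```

```text
[[ 0.5337 -0.0362  0.056 ]
 [ 0.6474 -0.0624  0.056 ]
 [ 0.5202 -0.0949  0.056 ]
 [ 0.635  -0.1212  0.056 ]]
yaw front -0.22602717543752732 0.11669061226559901
center [ 0.58407103 -0.07864747  0.056     ]
board yaw -0.23418430254368544 [[ 0.52810756 -0.008569    0.012     ]
 [ 0.5002656  -0.12527673  0.012     ]]
fixed bottom edge [[ 0.55841173 -0.01775907  0.012     ]
 [ 0.65986013 -0.04126256  0.012     ]] -0.2276627253691315
```

Request:
{"method": "play_rows", "body": {
  "steps": [
    [[-0.04, 0, 0], [0, 0, 0], -0.36],
    [[-0.04, 0, -0.24], [0, 0, 0], 0.32],
    [[0.05, -0.17, -0.3], [0, 0, 0.09], 0.32],
    [[0.17, -0.343, -0.3], [0, 0, 0.18], 0.32],
    [[0.17, -0.343, -0.3], [0, 0, 0.27], 0.32],
    [[0.17, -0.343, -0.3], [0, 0, 0.36], 0.32],
    [[0.17, -0.343, -0.3], [0, 0, 0.45], 0.32],
    [[0.17, -0.343, -0.3], [0, 0, 0.54], 0.32],
    [[0.17, -0.343, -0.3], [0, 0, 0.63], 0.32],
    [[0.17, -0.343, -0.3], [0, 0, 0.72], 0.32],
    [[0.17, -0.343, -0.3], [0, 0, 0.787], 0.32],
    [[0.17, -0.343, -0.3], [0, 0, 0.787], 0.32]
  ]
}}

```text
time_s: 4.18
tcp_pos: [0.506, -0.0621, 0.1014]
tcp_rot: [-180.0, 0.1, -13.0]
wrist_force: [0.5, 1.0, 0.6]
finger_gap: 0.0298
```

```bash
python3 - <<'E'
from h import *
s=bot.observe();print(s["tcp_pos"],s["joint_positions"])
c,a=snap("wrist","wr2",0,0,512,384,1.5); cv2.imwrite("pics/wr2.png",a)
B=np.array([.624,-.032]);a=-.23;d=s["tcp_pos"][:2]-B;print(d@[np.cos(a),np.sin(a)],d@[-np.sin(a),np.cos(a)])
E
```

```text
[ 0.5059777  -0.06212894  0.10141291] [-8.34672235e+00  2.60834322e+01  1.12541383e+02  2.25087847e-02
  4.14327769e+01  9.46528139e+01]
-0.10804562693253944 -0.05624197301214109
```

View pics/wr2.png

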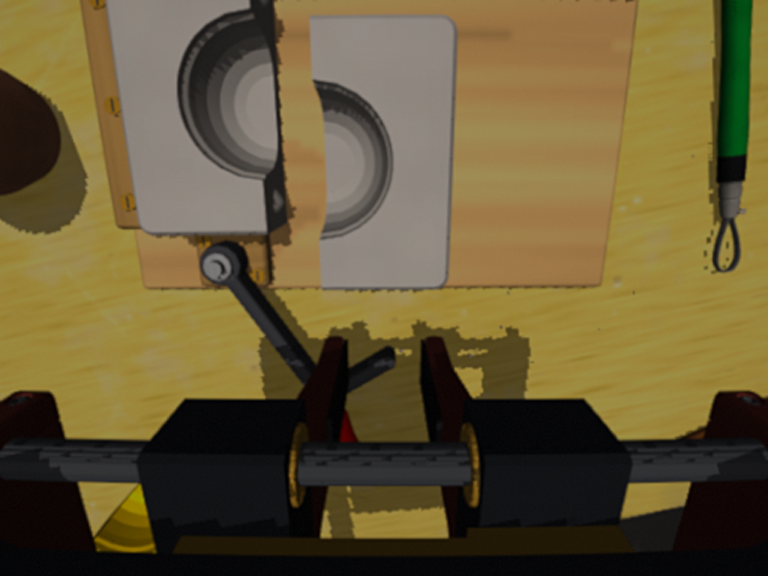

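```bash
python3 - <<'E'
from h import *
w=pickle.load(open("wr2.pkl","rb")); f=lambda L:[((x+.5)/1.5-.5,(y+.5)/1.5-.5) for x,y in L]
B=np.array([.624,-.032]);a=-.23
p=unproj(w,f([(395,352),(222,262),(322,289),(447,288),(310,17),(455,17),(145,288),(602,286),(310,365)]),[.034,.05,.056,.056,.056,.056,.012,.012,.042])[:,:2]-B
print((1000*p@np.array([[np.cos(a),-np.sin(a)],[np.sin(a),np.cos(a)]])).round(1))
tips=[(x,y,.018) for x in (-118,-98) for y in (-85,-27)]
E
```

```text
[[-131.3  -61.4]
 [ -75.7   24.9]
 [ -87.7  -25. ]
 [ -87.   -85.7]
 [  29.8  -24.2]
 [  29.9  -84.2]
 [-100.4   88.4]
 [ -98.4 -185.5]
 [-135.5  -14.5]]
```

The half is square, with its left end at board x −87. The toe tip at x −131 clears the planned finger band, x −118 to −98. I'll descend and push to the fence.

Request:
{"method": "play_rows", "body": {
  "steps": [
    [[0, 0, 0.15], [0, 0, 0], 0.32],
    [[0, 0, 0.296], [0, 0, 0], 0.32],
    [[0, 0, 0.296], [0, 0, 0], 0.32],
    [[0.03, 0, 0.296], [0, 0, 0], 0.32],
    [[0.05, 0, 0.296], [0, 0, 0], 0.32],
    [[0.07, 0, 0.296], [0, 0, 0], 0.32],
    [[0.09, 0, 0.296], [0, 0, 0], 0.32],
    [[0.11, 0, 0.296], [0, 0, 0], 0.32],
    [[0.125, 0, 0.296], [0, 0, 0], 0.32],
    [[0.135, 0, 0.296], [0, 0, 0], 0.32],
    [[0.145, 0, 0.296], [0, 0, 0], 0.32],
    [[0.145, 0, 0.296], [0, 0, 0], 0.32]
  ]
}}

```text
time_s: 5.72
tcp_pos: [0.5414, -0.0703, 0.0286]
tcp_rot: [180.0, 0.0, -13.1]
wrist_force: [-4.6, 0.5, 4.2]
finger_gap: 0.0294
```

Request:
{"method": "play_rows", "body": {
  "steps": [
    [[0.006, 0, 0], [0, 0, 0], 0.32],
    [[0.01, 0, 0], [0, 0, 0], 0.32],
    [[0.01, 0, 0], [0, 0, 0], 0.32]
  ]
}}

```text
time_s: 6.1
tcp_pos: [0.5418, -0.0704, 0.0285]
tcp_rot: [180.0, 0.3, -13.1]
wrist_force: [-10.8, 2.5, 8.5]
finger_gap: 0.0298
```

Request:
{"method": "play_rows", "body": {
  "steps": [
    [[-0.05, 0, 0], [0, 0, 0], 0.32],
    [[-0.05, 0, -0.1], [0, 0, 0], 0.32],
    [[-0.05, 0, -0.3], [0, 0, 0], 0.0],
    [[0.1, 0.12, -0.3], [0, 0, -0.09], -0.5],
    [[0.26, 0.22, -0.3], [0, 0, -0.18], -0.5],
    [[0.26, 0.22, -0.3], [0, 0, -0.27], -0.5],
    [[0.26, 0.22, -0.3], [0, 0, -0.36], -0.5],
    [[0.26, 0.22, -0.3], [0, 0, -0.45], -0.5],
    [[0.26, 0.22, -0.3], [0, 0, -0.54], -0.5],
    [[0.26, 0.22, -0.3], [0, 0, -0.63], -0.5],
    [[0.26, 0.22, -0.3], [0, 0, -0.72], -0.5],
    [[0.26, 0.22, -0.3], [0, 0, -0.785], -0.5]
  ]
}}

```text
time_s: 7.6
tcp_pos: [0.5959, -0.1394, 0.1036]
tcp_rot: [179.8, 0.0, 77.2]
wrist_force: [0.5, 0.5, 0.4]
finger_gap: 0.0659
```

Request:
{"method": "play_rows", "body": {
  "steps": [
    [[0, 0, 0], [0, 0, 0], -0.5],
    [[0, 0, 0], [0, 0, 0], -0.5]
  ]
}}

```text
time_s: 7.85
tcp_pos: [0.5954, -0.1393, 0.1031]
tcp_rot: [179.9, 0.0, 76.7]
wrist_force: [-0.2, 0.3, 1.0]
finger_gap: 0.0659
```

```bash
python3 - <<'E'
from h import *
s=bot.observe()
c,a=snap("wrist","wr3",50,0,380,340,1.7); cv2.imwrite("pics/wr3.png",a)
B=np.array([.624,-.032]);a=-.23;d=s["tcp_pos"][:2]-B;print(d@[np.cos(a),np.sin(a)],d@[-np.sin(a),np.cos(a)])
E
```

```text
-0.003366505065215207 -0.11094932390170877
```

View pics/wr3.png

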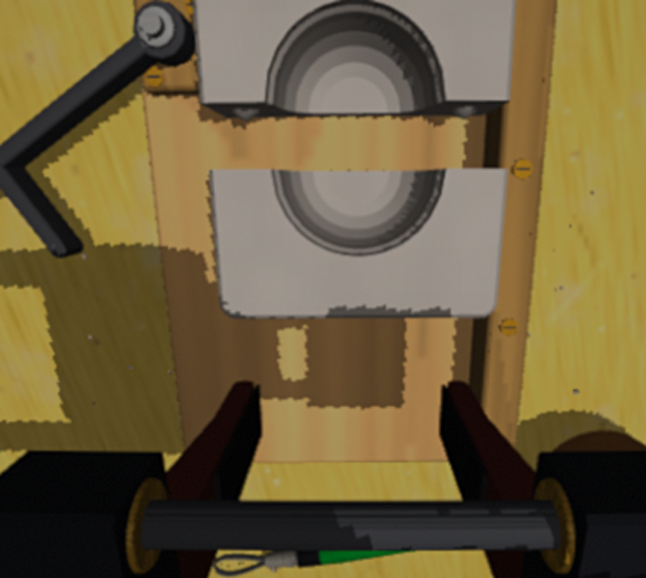

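```bash
python3 - <<'E'
from h import *
w=pickle.load(open("wr3.pkl","rb")); f=lambda L:[((x+.5)/1.7-.5+50,(y+.5)/1.7-.5) for x,y in L]
B=np.array([.624,-.032]);a=-.23
p=unproj(w,f([(200,103),(507,103),(212,170),(503,170),(222,308),(495,308),(497,110),(484,325)]),[.056]*6+[.042]*2)[:,:2]-B
print((1000*p@np.array([[np.cos(a),-np.sin(a)],[np.sin(a),np.cos(a)]])).round(1))
E
```

```text
[[-60.6  -0.1]
 [ 57.3  -0.3]
 [-57.8 -24.8]
 [ 57.7 -25. ]
 [-58.  -81.2]
 [ 59.  -81.5]
 [ 57.6  -0.9]
 [ 58.9 -93.2]]
```

The half is against the fence, about +1 mm in x relative to the fixed half, with a 25 mm gap. Next I descend behind it and push home.

Request:
{"method": "play_rows", "body": {
  "steps": [
    [[0, 0, 0.15], [0, 0, 0], -0.5],
    [[0, 0, 0.302], [0, 0, 0], -0.5],
    [[0, 0, 0.302], [0, 0, 0], -0.5],
    [[0.03, 0, 0.302], [0, 0, 0], -0.5],
    [[0.05, 0, 0.302], [0, 0, 0], -0.5],
    [[0.07, 0, 0.302], [0, 0, 0], -0.5],
    [[0.09, 0, 0.302], [0, 0, 0], -0.5],
    [[0.105, 0, 0.302], [0, 0, 0], -0.5],
    [[0.12, 0, 0.302], [0, 0, 0], -0.5],
    [[0.132, 0, 0.302], [0, 0, 0], -0.5],
    [[0.144, 0, 0.302], [0, 0, 0], -0.5],
    [[0.144, 0, 0.302], [0, 0, 0], -0.5]
  ]
}}

```text
time_s: 9.4
tcp_pos: [0.6042, -0.1046, 0.0289]
tcp_rot: [179.9, 0.0, 76.9]
wrist_force: [-2.1, -5.0, 3.8]
finger_gap: 0.0658
```

Request:
{"method": "play_rows", "body": {
  "steps": [
    [[0.006, 0, 0], [0, 0, 0], -0.5],
    [[0.012, 0, 0], [0, 0, 0], -0.5],
    [[0.016, 0, 0], [0, 0, 0], -0.5],
    [[0.016, 0, 0], [0, 0, 0], -0.5]
  ]
}}

```text
time_s: 9.9
tcp_pos: [0.6049, -0.1034, 0.0289]
tcp_rot: [179.8, 0.2, 77.0]
wrist_force: [-2.7, -19.6, 4.2]
finger_gap: 0.0657
```

Request:
{"method": "play_rows", "body": {
  "steps": [
    [[0.008, 0, 0], [0, 0, 0], -0.5],
    [[0.012, 0, 0], [0, 0, 0], -0.5],
    [[0.012, 0, 0], [0, 0, 0], -0.5]
  ]
}}

```text
time_s: 10.28
tcp_pos: [0.6049, -0.1033, 0.029]
tcp_rot: [179.8, 0.4, 77.1]
wrist_force: [-7.5, -33.9, 5.6]
finger_gap: 0.0661
```

```bash
python3 - <<'E'
from h import *
c,a=snap("wrist","wr4",100,60,300,210,2.6); cv2.imwrite("pics/wr4.png",a)
E
```

```text
(no output)
```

View pics/wr4.png

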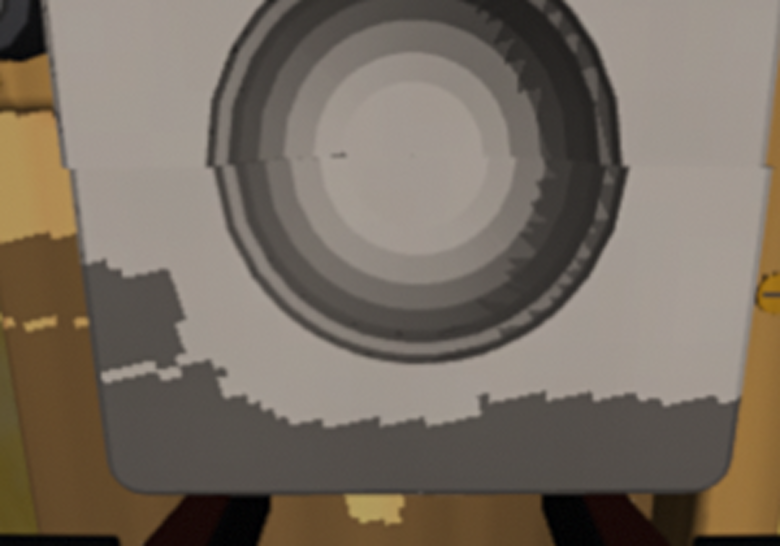

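The picture shows the faces met: the seam is at crop row 165 with no gap, and the cavity is round. I'll retreat, close the fingers, and go above the hook's outer side.

Request:
{"method": "play_rows", "body": {
  "steps": [
    [[-0.04, 0, 0], [0, 0, 0], -0.5],
    [[-0.08, 0, 0], [0, 0, 0], -0.5],
    [[-0.08, 0, -0.2], [0, 0, 0], -0.5],
    [[-0.08, 0, -0.36], [0, 0, 0], 0.2],
    [[0.06, -0.2, -0.36], [0, 0, -0.08], 1],
    [[0.2, -0.4, -0.36], [0, 0, -0.16], 1],
    [[0.33, -0.6, -0.36], [0, 0, -0.24], 1],
    [[0.33, -0.6, -0.36], [0, 0, -0.288], 1],
    [[0.33, -0.6, -0.36], [0, 0, -0.288], 1],
    [[0.33, -0.6, -0.36], [0, 0, -0.288], 1],
    [[0.33, -0.6, -0.36], [0, 0, -0.288], 1]
  ]
}}

```text
time_s: 11.7
tcp_pos: [0.478, 0.0168, 0.1172]
tcp_rot: [180.0, 0.0, 109.8]
wrist_force: [-0.9, 0.6, -0.4]
finger_gap: 0.0007
```

```bash
cat > plan.py <<'E'
from h import *
from scipy.spatial.transform import Rotation as Ro
import sys
s=bot.observe();p=s["tcp_pos"];R=Ro.from_euler("xyz",s["tcp_rot"],degrees=True)
B=np.array([.623,-.032]);a=-.23  # pivot in world from wrist view 0.5545,.016
E=np.array([[np.cos(a),-np.sin(a)],[np.sin(a),np.cos(a)]])
print("tcp board",((p[:2]-B)@E*1000).round(1),s["tcp_rot"])
r=72
for th,off in [(float(x.split(",")[0]),float(x.split(",")[1])) for x in sys.argv[1:]]:
    d=np.array([-np.sin(th),-np.cos(th)]);n=np.array([-np.cos(th),np.sin(th)])
    q=(np.array([-78,30])+r*d+off*n)/1000; w=np.r_[B+E@q,.032]
    ang=a+np.pi-th # tool x world heading = outward normal
    Rt=Ro.from_euler("xyz",[np.pi,0,ang]); rv=(R.inv()*Rt).as_rotvec()
    print(th,off,(R.inv().apply(w-p)/.25).round(3),(rv/2).round(3))
E
python3 plan.py 1.0,28 1.0,14 .8,14 .6,14 .4,14 .3,14 .2,14 .1,14 .05,14
```

```text
tcp board [-152.3   14.4] [1.79983932e+02 2.18239453e-03 1.09777915e+02]
1.0 28.0 [ 0.004 -0.004  0.341] [0.    0.    0.002]
1.0 14.0 [-0.052 -0.005  0.341] [0.    0.    0.002]
0.8 14.0 [-0.11  -0.01   0.341] [ 0.     0.    -0.098]
0.6 14.0 [-0.169 -0.004  0.341] [ 0.     0.    -0.198]
0.4 14.0 [-0.225  0.013  0.341] [ 0.     0.    -0.298]
0.3 14.0 [-0.251  0.026  0.341] [ 0.     0.    -0.348]
0.2 14.0 [-0.276  0.042  0.341] [ 0.     0.    -0.398]
0.1 14.0 [-0.299  0.06   0.341] [ 0.     0.    -0.448]
0.05 14.0 [-0.31   0.069  0.341] [ 0.     0.    -0.473]
```

Request:
{"method": "play_rows", "body": {
  "steps": [
    [[0.004, 0, 0.17], [0, 0, 0], 1],
    [[0.004, 0, 0.338], [0, 0, 0], 1],
    [[0.004, 0, 0.338], [0, 0, 0], 1],
    [[-0.025, -0.004, 0.338], [0, 0, 0], 1],
    [[-0.052, -0.005, 0.338], [0, 0, 0], 1],
    [[-0.081, -0.008, 0.338], [0, 0, -0.05], 1],
    [[-0.11, -0.01, 0.338], [0, 0, -0.098], 1],
    [[-0.14, -0.007, 0.338], [0, 0, -0.148], 1],
    [[-0.169, -0.004, 0.338], [0, 0, -0.198], 1],
    [[-0.197, 0.005, 0.338], [0, 0, -0.248], 1],
    [[-0.225, 0.013, 0.338], [0, 0, -0.298], 1],
    [[-0.225, 0.013, 0.338], [0, 0, -0.298], 1]
  ]
}}

```text
time_s: 13.2
tcp_pos: [0.5005, -0.0352, 0.034]
tcp_rot: [179.9, 0.1, 144.0]
wrist_force: [-1.1, -0.4, -0.1]
finger_gap: 0.0006
```

```bash
python3 plan.py .4,14 .3,14 .2,14 .15,14 .1,14 .08,14 .05,14 .03,14
python3 - <<'E'
from h import *
c,a=snap("scene","sc5",205,145,130,95,6); cv2.imwrite("pics/sc5.png",a)
E
```

```text
tcp board [-118.5  -31.1] [1.79937677e+02 9.74443783e-02 1.43952467e+02]
0.4 14.0 [0.002 0.    0.008] [0.001 0.001 0.   ]
0.3 14.0 [-0.027 -0.004  0.008] [ 0.001  0.001 -0.05 ]
0.2 14.0 [-0.057 -0.005  0.008] [ 0.     0.001 -0.1  ]
0.15 14.0 [-0.071 -0.005  0.008] [ 0.     0.001 -0.125]
0.1 14.0 [-0.086 -0.004  0.008] [ 0.     0.001 -0.15 ]
0.08 14.0 [-0.092 -0.003  0.008] [ 0.     0.001 -0.16 ]
0.05 14.0 [-0.1   -0.002  0.008] [ 0.     0.001 -0.175]
0.03 14.0 [-0.106 -0.001  0.008] [ 0.     0.001 -0.185]
```

View pics/sc5.png

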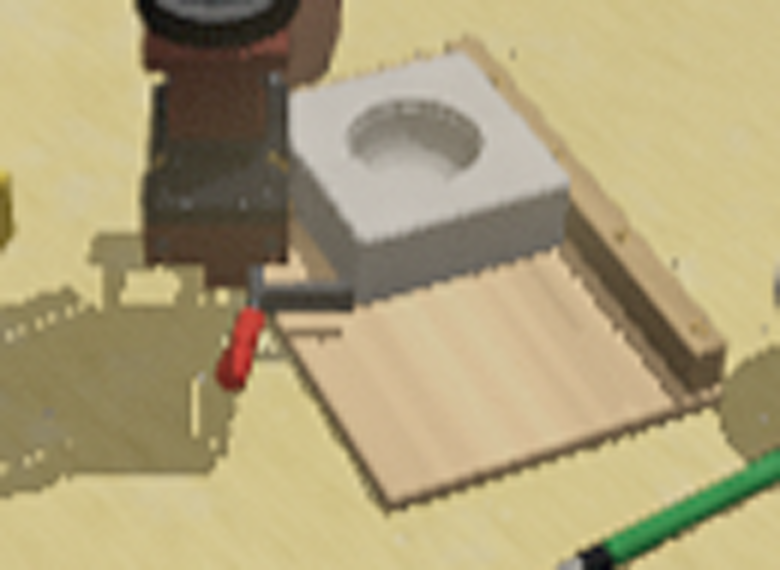

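The mould is shut, seen as one block with its round cavity at (415,150). The hook is at about 0.4 with its toe at (350,295), about to pass behind the half. I continue more slowly.

Request:
{"method": "play_rows", "body": {
  "steps": [
    [[-0.013, -0.002, 0], [0, 0, -0.025], 1],
    [[-0.027, -0.004, 0], [0, 0, -0.05], 1],
    [[-0.042, -0.005, 0], [0, 0, -0.075], 1],
    [[-0.057, -0.005, 0], [0, 0, -0.1], 1],
    [[-0.064, -0.005, 0], [0, 0, -0.112], 1],
    [[-0.071, -0.005, 0], [0, 0, -0.125], 1],
    [[-0.078, -0.005, 0], [0, 0, -0.138], 1],
    [[-0.086, -0.004, 0], [0, 0, -0.15], 1],
    [[-0.086, -0.004, 0], [0, 0, -0.15], 1]
  ]
}}

```text
time_s: 14.38
tcp_pos: [0.5165, -0.0483, 0.0326]
tcp_rot: [-180.0, -0.0, 161.2]
wrist_force: [-4.7, -0.0, 2.2]
finger_gap: 0.0003
```

Request:
{"method": "play_rows", "body": {
  "steps": [
    [[-0.006, 0, 0], [0, 0, -0.01], 1],
    [[-0.012, 0, 0], [0, 0, -0.01], 1],
    [[-0.012, 0, 0], [0, 0, -0.01], 1]
  ]
}}

```text
time_s: 14.75
tcp_pos: [0.5173, -0.0487, 0.0324]
tcp_rot: [-180.0, -0.2, 162.4]
wrist_force: [-10.0, 2.0, 9.1]
finger_gap: 0.0004
```

Request:
{"method": "play_rows", "body": {
  "steps": [
    [[-0.006, 0, 0], [0, 0, 0], 1],
    [[-0.012, 0, 0], [0, 0, 0], 1],
    [[-0.016, 0, 0], [0, 0, 0], 1],
    [[-0.016, 0, 0], [0, 0, 0], 1]
  ]
}}

```text
time_s: 15.25
tcp_pos: [0.5176, -0.0489, 0.0321]
tcp_rot: [-179.9, -0.6, 162.4]
wrist_force: [-18.1, 8.0, 16.7]
finger_gap: 0.0003
```

```bash
python3 plan.py .1,14 .08,14 .06,14
```

```text
tcp board [-98.8 -40.5] [-179.92011291   -0.64271107  162.37622124]
0.1 14.0 [0.001 0.001 0.   ] [-0.001 -0.006  0.011]
0.08 14.0 [-0.004 -0.     0.   ] [-0.001 -0.006  0.001]
0.06 14.0 [-0.01  -0.001  0.   ] [-0.001 -0.006 -0.009]
```

Request:
{"method": "play_rows", "body": {
  "steps": [
    [[-0.008, 0, 0], [0, 0, 0], 1],
    [[-0.014, 0, 0], [0, 0, 0], 1],
    [[-0.014, 0, 0], [0, 0, 0], 1]
  ]
}}

```text
time_s: 15.62
tcp_pos: [0.5178, -0.0492, 0.0317]
tcp_rot: [-179.9, -1.0, 162.4]
wrist_force: [-25.9, 11.0, 22.5]
finger_gap: 0.0006
```

Request:
{"method": "play_rows", "body": {
  "steps": [
    [[0.05, 0, 0], [0, 0, 0], 1],
    [[0.13, 0, 0], [0, 0, 0], 1],
    [[0.13, 0, -0.2], [0, 0, 0], 1],
    [[0.15, 0, -0.45], [0, 0, 0], 1],
    [[0.15, 0, -0.7], [0, 0, 0], 1],
    [[0.15, 0, -0.7], [0, 0, 0], 1]
  ]
}}

```text
time_s: 16.38
tcp_pos: [0.4954, -0.0405, 0.2129]
tcp_rot: [179.8, 0.8, 162.4]
wrist_force: [-0.1, -0.8, -0.1]
finger_gap: 0.0002
```

```bash
python3 - <<'E'
from h import *
c,a=snap("wrist","wr6",0,0,512,384,1.5); c,b=snap("scene","sc6",215,145,100,76,4)
h=576; b=cv2.resize(b,None,fx=1,fy=1); cv2.imwrite("pics/wr6.png",a); cv2.imwrite("pics/sc6.png",cv2.resize(b,(780,593)))
E
```

View pics/wr6.png

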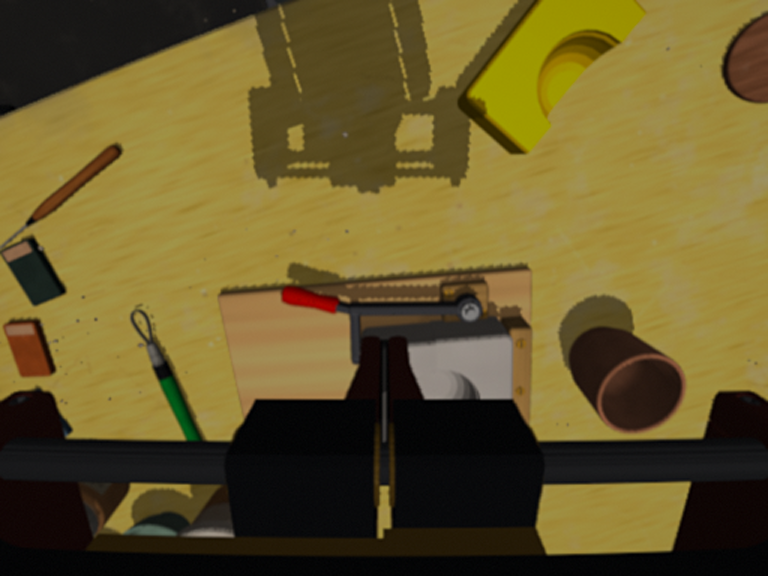

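The hook lies along the half with its toe behind it, bar from (470,308) to (350,308). The fingers hide part of it, so I'll take one closer look from over the mould.

Request:
{"method": "play_rows", "body": {
  "steps": [
    [[-0.15, 0, 0], [0, 0, 0], 1],
    [[-0.3, 0, 0.16], [0, 0, 0], 1],
    [[-0.3, 0, 0.16], [0, 0, 0], 1],
    [[-0.3, 0, 0.16], [0, 0, 0], 1]
  ]
}}

```text
time_s: 16.98
tcp_pos: [0.5608, -0.0625, 0.1659]
tcp_rot: [-180.0, -0.2, 162.4]
wrist_force: [-0.1, -0.1, 1.0]
finger_gap: 0.0003
```

```bash
python3 - <<'E'
from h import *
c,a=snap("wrist","wr7",100,50,300,220,2.6); cv2.imwrite("pics/wr7.png",a)
E
```

```text
(no output)
```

View pics/wr7.png

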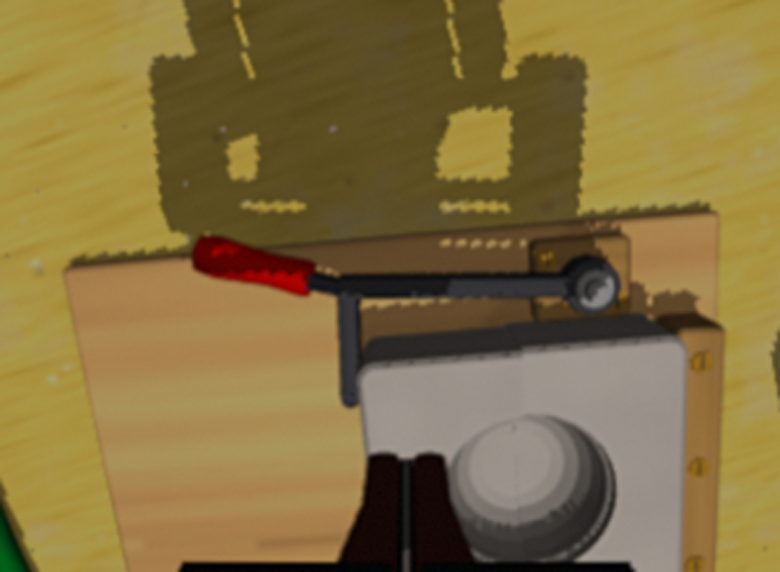

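```bash
python3 - <<'E'
from h import *
w=pickle.load(open("wr7.pkl","rb")); f=lambda L:[((x+.5)/2.6-.5+100,(y+.5)/2.6-.5+50) for x,y in L]
p=unproj(w,f([(345,286),(560,287),(68,268),(716,212),(370,368),(675,340),(358,295),(358,400),(372,350),(362,380)]),[.042]*2+[.012]*2+[.056]*2+[.042]*2+[.056]*2)
A=lambda i,j:np.arctan2((p[j]-p[i])[1],(p[j]-p[i])[0])
print("bar",A(0,1),"board",A(2,3),"half",A(4,5),"hook vs board",A(2,3)-A(0,1),"vs half",A(4,5)-A(0,1))
E
python3 plan.py
```

```text
bar 1.258452531885494 board 1.3477688466654818 half 1.3578683868037877 hook vs board 0.0893163147799878 vs half 0.09941585491829374
tcp board [-53.2 -43.7] [-1.79984662e+02 -9.48693018e-02  1.62369966e+02]
```

```bash
python3 -c "
from bench import bot
print(bot.sign_off())"
```

```text
the job is handed in; nothing more can be done
None
```

The mould is shut on its board, the hook is round behind the loose half, and the job is handed in at about 17 s of the 67 s allowed.

**What I did:** I squared the loose half with two open fingertips on its back, low down, and then pushed its left end to the fence. After that I pushed it home from behind. With the fingers closed I swung the hook round by the outer side of its bar until it would go no further, then backed the hand away and up.

**Last checks:**
- **Mould faces:** the wrist picture after the final push showed no gap, a closed seam and a round cavity. Pushing harder, up to about 34 N, moved the half no further. It sits about 1 mm toward the fence relative to the fixed half.
- **Hook:** the toe is behind the half. The bar stalled at a wrist force of about 26 N sideways (36 N in all). I measured its angle as 0.09 rad against the board edge and 0.10 against the half. That is under the 0.11 limit but a little over the nominal 0.08. The picture reading is good to about 0.02 rad, so I relied on the stall as the sign that it is tight.
- **Clearance:** the hand stands about 100 mm above the mould and the wrist reads about 1 N at most. I saw no sign in the pictures that anything round the board had moved, but I did not measure those things.

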